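# Unlock a solder pallet's sprung hold-down arm and hold it clear of the board

## Robot

A 7-joint arm with a two-finger parallel gripper is mounted at the origin on a cart in front of the work surface, level with it; the furniture and walls round the work are solid. World frame = base frame: x ahead of the robot, y to its left, z up, the work surface at z = 0. Lengths are in m, angles in rad, forces in N, time in s.
With the tool pointing down it reaches from about 0.35 to 0.9 m from the base axis. Payload 19.9 kg.
Tool frame: the origin (TCP) lies midway between the tips of the shut fingers; the grasp point (between the pads) lies 19 mm behind it (grasp_offset is the distance from the TCP to the grasp point, in m); z points along the fingers, y is the line along which they close (so a half turn about z gives the same grasp; the last joint's range is limited). The gripper opens to 85 mm and grips with 20 to 120 N. Pads are 22 mm wide; open, the fingers measure 114 mm over their backs; the gripper's body (76 mm by 85 mm) begins 54 mm behind the grasp point. The pads swing forward as they close: fully open they stand 13 mm farther back than shut.
Start: joints at [1.25, 0.417, -0.01, 1.614, 0.005, 1.111, -0.053], TCP at [0.173, -0.601, 0.208] pointing down, gripper open.
Joint ranges: [-2.81, 2.81], [-0.39, 2.02], [-1.27, 1.25], [0.06, 2.57], [-1.19, 4.33], [0.19, 2], [-2.82, 2.82]. Speed limits (rad/s): [1.89, 1.89, 2.39, 2.39, 3.01, 3.01, 3.01].

## Interface

Orientations are given as a 3x3 rotation matrix whose columns are the frame's x, y, z axes.
In Python, from workcell import * gives the robot as it stands.
- The arm moves only by the tool servo_tool, never from a script. Its argument "increments" is one flat list of numbers, 7 for each row, row after row: the shift along the tool's x, y, z as a fraction of full scale, then the turn, a rotation vector about the tool's x, y, z as a fraction of full scale, then the closure, from -1 (fully open) to 1 (shut). In form: [dx, dy, dz, ax, ay, az, jaw, dx, dy, dz, ax, ay, az, jaw, ...]. A call has exactly 10 rows; each row shifts and turns the commanded pose from where the row before left it, along the tool's axes as they then stand; what a row does not reach is not made up. Full scale, the value 1, is 30 mm for a shift and 0.12 rad for a turn. A row lasts 1/12 s, in which the tool goes at most 41.7 mm and 7.16 degrees, less where a joint would pass 70% of its speed; a pose out of reach is approached as far as the arm can. A call with a number of a shift or a turn outside -1 to 1 is refused whole. A call with a gripper value outside its range is refused whole. The fingers move at their own pace and stop on an object; "squeeze" is the grip in N (left out, the last holds). Time passes only in rows, so rows that do not move let the fingers close, or fill a call up. It gives the time, the measured TCP pose, the force, the opening and the grip force at its end, in the units of the state.
- sense(): the state, without advancing time (a new reading comes with each control period).
- read_camera(name): name is "side" or "top" or "wrist"; returns (picture, depth): 420x560x3 uint8, red, green, blue; 420x560 float32, m along the optical axis (not along the pixel's ray), 0 where there is no reading.
- camera_params(name): a dict with "camera_matrix" (3x3 intrinsics, pixels), "eye" and "rotation" of the camera in the world. Camera axes: x right, y down, z forward; pixel columns grow to the right and rows downward; lengths in m; the calibration is good to about 2 mm. The wrist camera is an equidistant fisheye: a pixel r from the principal point sees the ray r / f radians off the axis. A picture is of the moment at which its call begins: read the wrist's pose just before it. camera_params takes no time and is no camera call; for the wrist camera it gives the pose at the moment of the call.
- sign_off(): hands the job in; it is judged then, once.
The state is a dict: "time_s": time; "joint_pos": joint angles; "qd": joint speeds; "joint_efforts": joint torques, N m; "ee_pos": TCP position; "tool_rot": TCP orientation; "ft_force": force on the tool from outside, world axes, zero at the start; "ft_torque": the same for the moment, N m; "finger_gap": finger opening in m; "grasp_force": force on a finger pad.
Only numpy, scipy, OpenCV 4.12 (cv2) and the standard library are available. Lean on these libraries where they do the work, as an engineer would, in place of code of your own. Each camera call takes 0.05 s, during which the arm holds its last target. There are 200 camera calls.

## Task

The circuit board in the solder pallet that has the red-posted hold-down arm is about to be lifted out. Turn the arm's black lock knob clockwise, past its click, to its open stop; then swing the arm by its red post off the board, toward the robot against its spring, all the way to its stop, and finish while still holding it there with the fingers. Leave that board lying where it is, and do not disturb the other board, the screwdriver, the tape or the bottle.

Things in the scene. Friction and masses are not known exactly. Their poses are not given: they have to be found in the camera images.
- hold_down: grey plate 92x66x5 mm carrying the arm and its lock, bolted on the dark strip at the pallet's left (+y) side. Origin: on the arm's vertical pivot axis at the plate's underside, 32 mm above the work surface. Its x points away from the robot, y left; yaw within 0.05. Hub 29 mm wide, 32 high at the origin; knob axis at x=+36; rubber stop peg, 29 high, at (-25,-12)
- hold_arm: the steel arm: flat bar 14 mm wide, 21 to 27 mm above hold_down's origin height, reaching 60 mm from the pivot to a white foot that hovers 1.5 mm over the board's left edge; the red post stands on that end. Origin on the pivot axis, same height as hold_down's; the arm lies along its own -y and turns about z
- post_grip (a point): point on the red post's axis, 60 mm from the pivot axis, 49 mm above hold_down's origin height, 12 mm below the post's top. The post is round, upright, 12 mm thick, free from 31 to 61 mm above that height; below it a 15 mm collar and the arm. Grip it with a finger on either side of the arm; finned black blocks on the board are near
- knob_grip (a point): point on the knob's vertical axis, 7 mm below its top, 47 mm above hold_down's origin height. Black wing knob: bar 36 mm long, 12 mm wide, 18 mm tall on a 32 mm disc whose top is 36 mm above that height. At lock_knob 0 the bar lies along hold_down's x axis; it turns with the knob. Grip it across the 12 mm
- swing (a joint): angle of the arm, rad: 0 at rest over the board, 0.72 at its open stop; grows clockwise seen from above (the post comes toward the robot). Its spring always pulls back to 0, with about 4 N at the post near 0 and 7.5 N at the stop. While locked, a lug on the arm strikes the lock spindle after about 0.05
- lock_knob (a joint): angle of the lock knob, rad: 0 locked stop, 1.4 open stop; grows clockwise seen from above. Starts between 0 and 0.25. A sprung detent pin resists from about 0.4 (takes about 0.2 N m), clicks over at 0.75 and pushes on to about 1.05; beyond that the knob stays where it is left. The arm is free from about 0.85 on
- board: the black power board (130x142 mm, parts up to 39 mm tall) lying loose in the pallet with the hold-down; origin under its centre, 126 mm to the right (-y) of the pivot
- plain_board: a like board lying loose in the ordinary pallet of the other carrier; origin under its centre
- screwdriver: yellow screwdriver, 141 mm, lying along y in the grey tray behind carrier 3; origin under its centre
- tape: white tape roll, 60 mm across, 18 high, lying in the grey tray behind; origin under its centre
- flux: cream bottle with black nozzle cap, 44 mm across, 111 high, standing in the grey tray behind; origin under its centre

How it is judged:
On the way, in this order (a step that is already met when the one before it is completed fails the run):
1. the lock knob has been turned past its click (value of joint lock_knob above 0.98 rad), for 0.2 s.
2. the fingers hold the arm at its open stop (value of joint swing above 0.66 rad and contact force between hold_arm and the fingers above 1.5 N), for 0.3 s.
At the end, for the whole second after the job is handed in: the arm stands still at its open stop (within 0.06 rad of it), held there against its spring by the fingers (at least 1.5 N), the lock knob is past its click (over 0.98 rad), and the board lies within 8 mm of where it was (all of step 2 and velocity of joint swing between -0.1 and 0.1 rad/s and value of joint lock_knob above 0.98 rad and distance of board from where it was at the start of the episode below 0.008 m); the arm keeps its last pose, push and grip.
It fails at once if the board under the arm is shifted (distance of board from where it was at the start of the episode above 0.012 m).
It fails at once if the other board, the screwdriver, the tape or the bottle is shifted (distance of any of plain_board, screwdriver, tape, flux from where it was at the start of the episode above 0.02 m).
It also fails if it takes over 45 s, if anything falls off the work surface, if the arm or the gripper's body presses on something with over 40 N, if the wrist force passes 120 N, or if a joint passes its speed limit or range.

## Working session

There is one attempt and no reset: what is moved stays moved. The work goes in short steps, Python scripts to look and compute and a tool call to move; the robot and the scene stay as the last step left them, time stands still between calls to the robot, and variables do not carry over. Pictures are saved under pics/ and viewed, at most 10 in all, crops included, and the job is handed in when it is done.

Besides the shell and the picture viewer there is one more tool, called in YAML: its name, and indented under it one key for each argument. servo_tool: Moves the arm, as the interface text tells. Shift numbers are shares of 30 mm and turn numbers shares of 0.12 rad, none past 1 either way. Its arguments: {"type":"object","properties":{"increments":{"type":"array"},"squeeze":{"type":"number"}},"required":["increments"]}

```bash
mkdir -p pics
cat > h.py <<'E'
from workcell import *
import numpy as np, cv2
def save(n,f):
    p,d=read_camera(n); cv2.imwrite(f'pics/{f}.png',p[:,:,::-1]); np.savez(f'pics/{f}.npz',p=p,d=d,**camera_params(n)); return p,d
E
python3 - <<'E'
from h import *
for n in ("top","side"):
    save(n,n); c=camera_params(n); print(n,c)
s=sense(); print(s['time_s'],s['ee_pos'],s['tool_rot'],s['ft_force'],s['finger_gap'])
E
```

```text
top {'camera_matrix': array([[452.37504539,   0.        , 276.29379184],
       [  0.        , 452.37504539, 208.23059772],
       [  0.        ,   0.        ,   1.        ]]), 'eye': array([0.50567745, 0.06391524, 1.15923027]), 'rotation': array([[ 0.01229643, -0.99727904,  0.07268645],
       [-0.99962354, -0.01404327, -0.02357053],
       [ 0.02452715, -0.07236925, -0.99707628]])}
side {'camera_matrix': array([[502.54237949,   0.        , 283.29245453],
       [  0.        , 502.54237949, 211.95372199],
       [  0.        ,   0.        ,   1.        ]]), 'eye': array([0.4168969 , 1.35879048, 0.87248088]), 'rotation': array([[-0.99076336, -0.07073784,  0.11568975],
       [-0.13556049,  0.49551798, -0.85795413],
       [ 0.00336347, -0.86571247, -0.50053032]])}
0.1 [ 0.17250454 -0.60036422  0.20741264] [[ 9.61105674e-01  2.76180608e-01 -3.94953347e-04]
 [ 2.76180876e-01 -9.61105100e-01  1.05422195e-03]
 [-8.84360177e-05 -1.12229726e-03 -9.99999366e-01]] [-0.35005143 -0.47068795  0.55727592] 0.08541537528838147
```

View pics/top.png

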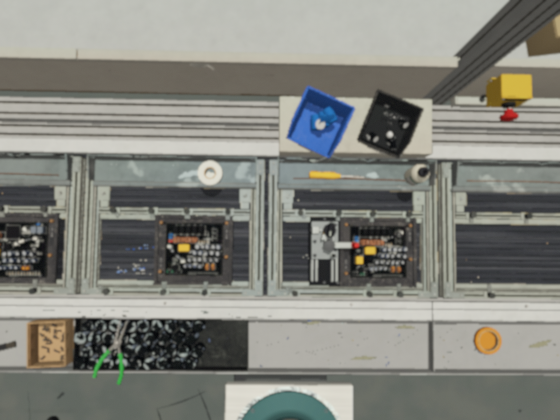

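View pics/side.png

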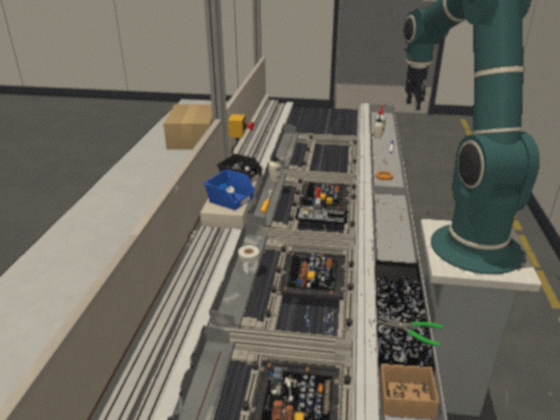

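The top view shows the hold-down plate around (323,250), with the knob near (328,230), the hub near (328,245) and the red post near (356,245). I'll measure these in an enlarged crop.

```bash
cat >> h.py <<'E'
def ray_plane(c,u,v,z):
    K=c['camera_matrix'];r=c['rotation']@np.linalg.inv(K)@[u,v,1.]
    e=c['eye'];return e+r*(z-e[2])/r[2]
E
python3 - <<'E'
from h import *
f=np.load('pics/top.npz');p=f['p'];d=f['d']
cv2.imwrite('pics/topc.png',cv2.resize(p[210:295,300:420],None,fx=6.5,fy=6.5,interpolation=cv2.INTER_CUBIC)[:,:,::-1])
m=((p[:,:,0]>130)&(p[:,:,1]<70)&(p[:,:,2]<70))
n,l,s,c=cv2.connectedComponentsWithStats(m.astype(np.uint8))
K=f['camera_matrix']
def pt(u,v):
    z=d[int(round(v)),int(round(u))];return (f['eye']+f['rotation']@(np.linalg.inv(K)@[u,v,1.]*z)).round(4)
for i in range(1,n): print(s[i],c[i],ray_plane(f,*c[i],.093).round(4),pt(*c[i]))
# height map of hold-down
np.set_printoptions(linewidth=220)
H=np.array([[int(pt(u,v)[2]*1000) for u in range(306,364)] for v in range(216,290,2)])
for v,r in zip(range(216,290,2),H): print(v,*r)
E
```

```text
[503 110  14   8  88] [509.59090909 114.06818182] [ 0.8209 -0.5258  0.093 ] [ 0.7898 -0.4676  0.1983]
[171 241   1   1   1] [171. 241.] [0.5031 0.284  0.093 ] [0.503  0.2945 0.0424]
[352 243   8   5  22] [355.40909091 245.        ] [ 0.499  -0.1491  0.093 ] [ 0.4991 -0.1485  0.0961]
216 34 31 28 29 29 28 29 32 32 31 31 30 32 30 29 29 29 32 32 31 31 32 33 36 32 30 33 37 35 41 41 41 46 52 40 37 35 33 37 35 33 35 34 36 31 34 34 29 32 35 35 34 33 32 33 35 32 34
218 24 20 26 22 33 31 35 37 35 30 31 35 33 36 27 30 32 35 33 30 33 34 34 33 32 29 31 32 36 31 39 40 43 42 37 36 37 41 38 34 34 33 35 37 32 32 33 36 37 34 32 38 31 30 36 33 31 32
220 21 24 23 19 34 33 30 30 30 32 35 32 29 30 32 35 29 32 35 31 31 32 36 30 34 35 31 32 30 31 39 37 37 39 37 35 38 35 31 37 32 35 32 36 31 33 36 35 33 33 38 34 36 40 35 31 37 32
222 1 -2 4 2 32 35 38 40 40 37 39 37 36 35 38 39 38 35 37 35 36 38 41 41 35 37 40 36 35 35 40 36 33 33 34 36 36 38 29 33 31 37 28 29 33 27 30 33 29 29 27 33 27 33 31 26 30 32
224 0 -2 2 28 31 29 36 33 36 33 37 38 40 36 36 34 41 37 37 40 37 67 69 84 88 87 87 88 83 47 42 36 29 31 38 
[... 5010 characters left out ...]
31 29 31 32 33 34 28 32 32 32 31 33 34 30 33 30 30 25 30 29 29 36 31 30 30 31 28 33 29 27 31 39 35 35 33 31 30 30 30 31 27 31 1159 33 29 28 32 32 32 34 33 31 29 28 31
284 28 20 22 31 34 32 29 28 34 35 33 30 36 29 30 32 35 30 33 32 30 32 33 30 34 29 32 35 33 31 31 32 30 32 37 36 39 34 33 32 36 35 37 36 29 32 36 37 33 38 34 39 32 32 32 37 34 31
286 15 25 25 21 22 25 25 23 27 26 23 22 26 20 23 24 25 27 23 22 25 24 23 31 32 34 31 34 32 28 35 31 35 31 41 36 38 32 33 32 37 37 35 30 32 35 33 39 33 33 38 34 32 35 35 35 29 34
288 32 30 34 30 32 32 32 28 30 27 33 30 34 32 32 32 32 32 27 31 30 35 33 30 36 33 35 32 33 32 36 31 31 32 29 35 27 33 31 33 31 33 34 31 29 38 33 29 33 35 31 32 32 30 33 35 30 34
```

View pics/topc.png

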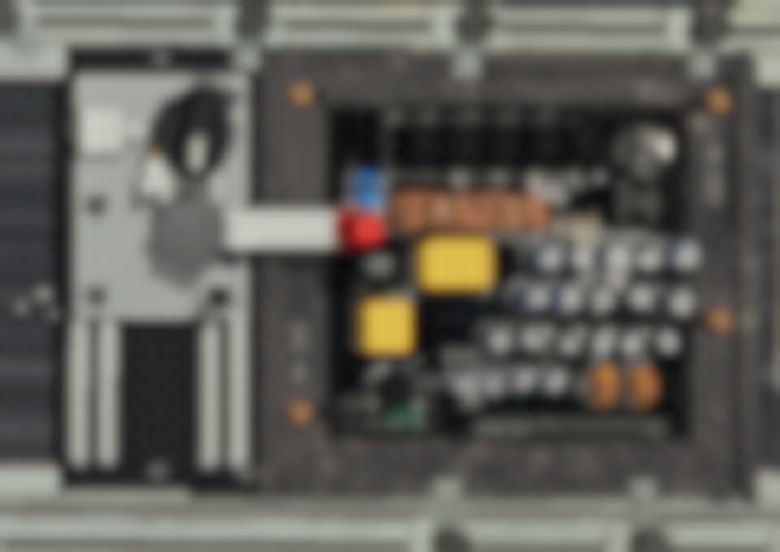

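Run:
```python
from h import *
f=np.load('pics/top.npz');d=f['d']
vv,uu=np.mgrid[212:292,300:365];z=d[212:292,300:365]
P=np.stack([(uu),(vv),np.ones_like(uu)],-1)@np.linalg.inv(f['camera_matrix']).T*z[...,None]
W=f['eye']+P@f['rotation'].T
def sel(z0,z1,u0,u1,v0,v1): 
    m=(W[...,2]>z0)&(W[...,2]<z1)&(uu>=u0)&(uu<=u1)&(vv>=v0)&(vv<=v1);return W[m]
def rep(n,Q): 
    r=cv2.minAreaRect(Q[:,:2].astype(np.float32)*1000); print(n,len(Q),Q.mean(0).round(4),Q.min(0).round(3),Q.max(0).round(3),r)
rep('knobbar',sel(.079,.095,318,340,220,239))
rep('hub',sel(.056,.071,320,333,238,252))
rep('post',sel(.082,.105,348,362,238,250))
rep('arm',sel(.05,.067,338,349,240,250))
rep('plate',sel(.033,.046,309,337,220,262))
rep('peg',sel(.05,.07,329,338,252,258))
Q=sel(.079,.095,318,340,220,239)[:,:2];c=np.cov(Q.T);w,v=np.linalg.eigh(c);print('bar dir',v[:,1],np.arctan2(v[1,1],v[0,1]))
Q=sel(.05,.067,338,349,240,250)[:,:2];c=np.cov(Q.T);w,v=np.linalg.eigh(c);print('arm dir',v[:,1])
```

```text
knobbar 79 [ 0.534  -0.0906  0.0856] [ 0.517 -0.1    0.079] [ 0.551 -0.083  0.09 ] ((533.8907470703125, -91.1728515625), (11.884529113769531, 34.911415100097656), 80.12699127197266)
hub 117 [ 0.5004 -0.0885  0.0622] [ 0.486 -0.102  0.056] [ 0.515 -0.072  0.067] ((500.5299377441406, -86.77690124511719), (29.77887535095215, 28.449270248413086), 2.457808256149292)
post 22 [ 0.4989 -0.1504  0.0919] [ 0.494 -0.156  0.082] [ 0.504 -0.146  0.098] ((499.0232849121094, -150.85691833496094), (9.785940170288086, 10.029180526733398), 81.2367172241211)
arm 60 [ 0.4985 -0.1268  0.0592] [ 0.493 -0.141  0.055] [ 0.503 -0.113  0.065] ((498.4621276855469, -126.71145629882812), (9.734052658081055, 28.037717819213867), 0.6967743635177612)
plate 667 [ 0.5033 -0.0778  0.0375] [ 0.455 -0.115  0.033] [ 0.56  -0.045  0.046] ((507.74749755859375, -79.85589599609375), (104.44274139404297, 70.0038070678711), 0.41038063168525696)
peg 13 [ 0.4731 -0.1025  0.0608] [ 0.469 -0.106  0.056] [ 0.477 -0.099  0.066] ((472.8084716796875, -102.38829803466797), (7.271154880523682, 6.576793193817139), 3.5364158153533936)
bar dir [-0.98501032  0.1724954 ] 2.968230166792924
arm dir [-0.01662675  0.99986177]
```

The measurements agree with the given sizes:
- Knob axis is about (0.534,-0.091), with the bar top at 86 mm.
- The bar sits about 0.17 rad clockwise.
- Pivot is about (0.499,-0.090) and post about (0.499,-0.150).

I'll approach with the tool yawed near 2.97 so that joint 7 has room for the clockwise turn.

servo_tool:
  increments: [0.8,-0.64,0,0,0,0,-1,0.8,-0.64,0,0,0,0,-1,0.8,-0.64,0,0,0,0,-1,0.8,-0.64,0,0,0,0,-1,0.8,-0.64,0,0,0,0,-1,0.8,-0.64,0,0,0,0,-1,0.8,-0.64,0,0,0,0,-1,0.8,-0.64,0,0,0,0,-1,0.8,-0.64,0,0,0,0,-1,0.8,-0.64,0,0,0,0,-1]
  squeeze: 60

```text
time_s: 0.93
ee_pos: [0.3507, -0.3484, 0.2079]
tool_rot: [[0.961, 0.276, -0.0], [0.276, -0.961, 0.0], [-0.0, -0.0, -1.0]]
ft_force: [1.1, -0.5, -0.1]
finger_gap: 0.0855
grasp_force: 0.0
```

servo_tool:
  increments: [0.8,-0.64,0,0,0,0,-1,0.8,-0.64,0,0,0,0,-1,0.8,-0.64,0,0,0,0,-1,0.8,-0.64,0,0,0,0,-1,0.8,-0.64,0,0,0,0,-1,0.8,-0.64,0,0,0,0,-1,0.8,-0.64,0,0,0,0,-1,0.8,-0.64,0,0,0,0,-1,0.7,-0.5,0,0,0,0,-1,0,0,0,0,0,0,-1]

```text
time_s: 1.77
ee_pos: [0.5107, -0.1242, 0.2078]
tool_rot: [[0.96, 0.282, 0.001], [0.282, -0.96, 0.002], [0.001, -0.002, -1.0]]
ft_force: [-0.2, 1.6, 1.1]
finger_gap: 0.0852
grasp_force: 0.0
```

servo_tool:
  increments: [0,0,0,0,0,-1,-1,0,0,0,0,0,-1,-1,0,0,0,0,0,-1,-1,0,0,0,0,0,-1,-1,0,0,0,0,0,-1,-1,0,0,0,0,0,-1,-1,0,0,0,0,0,-1,-1,0,0,0,0,0,-1,-1,0,0,0,0,0,-1,-1,0,0,0,0,0,-1,-1]

```text
time_s: 2.6
ee_pos: [0.5081, -0.1292, 0.2077]
tool_rot: [[0.085, 0.996, -0.001], [0.996, -0.085, 0.0], [0.0, -0.001, -1.0]]
ft_force: [1.1, -0.5, 0.0]
finger_gap: 0.0852
grasp_force: 0.0
```

Run:
```python
from h import *
p,d=save('wrist','w1'); c=camera_params('wrist'); print(c, sense()['joint_pos'])
cv2.imwrite('pics/w1b.png',cv2.resize(p,(784,588),interpolation=cv2.INTER_CUBIC)[:,:,::-1])
```

```text
{'camera_matrix': array([[325.1922621 ,   0.        , 279.99876729],
       [  0.        , 325.1922621 , 207.41743576],
       [  0.        ,   0.        ,   1.        ]]), 'eye': array([ 0.51283661, -0.0532782 ,  0.37314551]), 'rotation': array([[ 9.97123680e-01, -7.22862486e-02, -2.27830008e-02],
       [-7.57907038e-02, -9.52458585e-01, -2.95090516e-01],
       [-3.68878238e-04,  2.95968481e-01, -9.55197635e-01]])} [ 0.64671079  0.27843608 -0.53816754  1.84852011  0.16229952  1.05868993
 -0.03005261]
```

View pics/w1b.png

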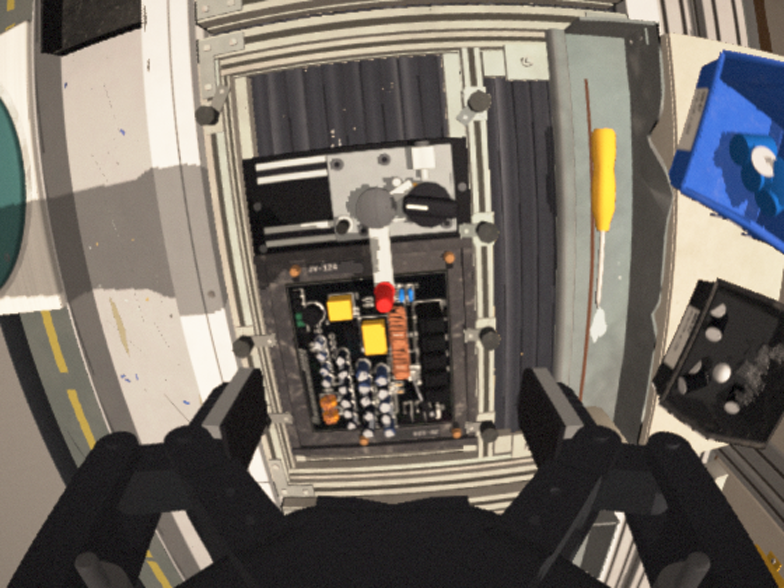

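servo_tool:
  increments: [0,0,0,0,0,-1,-1,0,0,0,0,0,-1,-1,0,0,0,0,0,-1,-1,0,0,0,0,0,-1,-1,0,0,0,0,0,-1,-1,0,0,0,0,0,-1,-1,0,0,0,0,0,-1,-1,0,0,0,0,0,-1,-1,0,0,0,0,0,-1,-1,0,0,0,0,0,-1,-1]

```text
time_s: 3.48
ee_pos: [0.5082, -0.1292, 0.2078]
tool_rot: [[-0.896, 0.443, -0.0], [0.443, 0.896, 0.0], [0.0, -0.0, -1.0]]
ft_force: [0.9, 0.6, 0.3]
finger_gap: 0.0854
grasp_force: 0.0
```

The wrist view shows the post top at about (385,295), the hub at (373,205) and the knob with its white mark at (425,205), at 1.4x scale. I'll refine positions from this closer view and its depth.

```bash
cat >> h.py <<'E'
def wrist_world(f):
    K=f['camera_matrix'];d=f['d'];h,w=d.shape
    v,u=np.mgrid[0:h,0:w];x=(u-K[0,2])/K[0,0];y=(v-K[1,2])/K[1,1];r=np.hypot(x,y)+1e-9
    s=np.tan(np.minimum(r,1.4))/r
    P=np.stack([x*s,y*s,np.ones_like(x)],-1)*d[...,None]
    return f['eye']+P@f['rotation'].T
E
python3 - <<'E'
from h import *
f=np.load('pics/w1.npz');W=wrist_world(f)
def sel(z0,z1,x0,x1,y0,y1): 
    m=(W[...,2]>z0)&(W[...,2]<z1)&(W[...,0]>x0)&(W[...,0]<x1)&(W[...,1]>y0)&(W[...,1]<y1);return W[m]
def rep(n,Q):
    r=cv2.minAreaRect(Q[:,:2].astype(np.float32)*1000); print(n,len(Q),Q.mean(0).round(4),np.round(r[0],1),np.round(r[1],1),round(r[2],1))
    c=np.cov(Q[:,:2].T);w,v=np.linalg.eigh(c);print('   dir',v[:,1].round(3))
rep('bar',sel(.082,.090,.505,.56,-.12,-.06))
rep('hub',sel(.061,.067,.48,.516,-.107,-.07))
rep('post',sel(.088,.098,.48,.52,-.17,-.13))
rep('arm',sel(.056,.062,.48,.52,-.14,-.106))
rep('peg',sel(.056,.066,.465,.482,-.112,-.092))
# height map near post 3mm grid
Q=sel(.02,.11,.43,.56,-.20,-.11)
i=((Q[:,0]-.43)/.005).astype(int);j=((-.11-Q[:,1])/.005).astype(int)
H=np.zeros((26,18),int);np.maximum.at(H,(i,j),(Q[:,2]*1000).astype(int))
print('y:',*range(-110,-200,-5))
for k in range(25,-1,-1): print(430+5*k,*H[k])
E
```

```text
bar 520 [ 0.5348 -0.0891  0.0851] [534.5 -89.5] [12.4 36.3] 81.0
   dir [-0.986  0.168]
hub 492 [ 0.4987 -0.0892  0.0624] [498.3 -89.8] [25.8 26.5] 67.2
   dir [-0.914  0.405]
post 108 [ 0.4997 -0.1489  0.0915] [ 499.4 -148.9] [ 9.9 10.2] 88.0
   dir [0.288 0.958]
arm 461 [ 0.4995 -0.1226  0.0585] [ 499.6 -123. ] [14.  33.9] 0.4
   dir [-0.001  1.   ]
peg 64 [ 0.474  -0.1014  0.0599] [ 473.9 -101.6] [7.9 7.8] 27.4
   dir [-0.899 -0.438]
y: -110 -115 -120 -125 -130 -135 -140 -145 -150 -155 -160 -165 -170 -175 -180 -185 -190 -195
555 39 38 37 37 30 30 31 31 30 30 31 30 31 31 31 32 31 37
550 40 36 37 36 39 38 34 30 31 31 31 30 31 31 31 31 31 31
545 37 36 37 37 39 39 35 33 33 33 33 33 33 33 33 33 33 34
540 37 36 37 37 31 31 32 33 33 33 33 33 68 66 63 68 67 67
535 37 36 36 37 31 31 33 33 34 34 33 64 68 69 67 70 69 67
530 38 36 37 37 31 31 32 33 33 34 33 59 69 70 66 70 70 69
525 37 36 36 37 31 31 32 33 33 33 33 36 70 70 67 69 69 68
520 38 37 37 36 31 31 32 33 33 34 34 60 68 68 66 68 67 66
515 37 35 37 37 31 31 31 33 43 47 47 33 33 33 33 33 32 33
510 36 37 36 37 31 31 32 33 44 47 46 57 60 6
[... 234 characters left out ...]
 46 46
485 41 33 37 36 31 31 31 34 33 33 34 33 34 35 46 46 46 46
480 40 35 37 37 31 31 31 34 34 33 33 33 32 36 46 46 46 46
475 37 35 37 36 31 30 30 33 33 32 33 33 33 34 45 45 45 45
470 37 37 37 37 31 31 31 33 33 47 49 48 47 33 33 32 33 33
465 38 35 36 36 31 31 32 33 33 49 48 48 48 33 33 33 34 33
460 32 33 37 37 31 31 31 33 33 47 48 48 48 0 33 33 33 33
455 33 36 38 36 30 31 30 33 33 47 48 48 48 0 33 32 33 33
450 33 35 37 36 31 31 31 33 33 41 32 33 46 33 33 33 33 33
445 32 33 36 37 31 30 31 34 33 33 33 43 44 44 33 33 42 38
440 32 34 37 37 30 31 31 33 33 33 44 44 45 44 32 33 44 45
435 33 34 37 37 31 31 31 33 33 33 43 44 45 44 42 34 33 43
430 32 37 37 37 39 40 35 33 40 40 41 44 44 44 40 34 33 33
```

servo_tool:
  increments: [0,0,0,0,0,-0.8,-0.1,0,0,0,0,0,-0.8,-0.1,0,0,0,0,0,-0.8,-0.1,-0.31,0.72,0,0,0,0,-0.1,-0.31,0.73,0,0,0,0,-0.1,0,0,0.9,0,0,0,-0.1,0,0,0.9,0,0,0,-0.1,0,0,0.9,0,0,0,-0.1,0,0,0,0,0,0,-0.1,0,0,0,0,0,0,-0.1]

```text
time_s: 4.32
ee_pos: [0.5336, -0.0892, 0.1266]
tool_rot: [[-0.985, 0.175, -0.002], [0.175, 0.985, 0.001], [0.002, 0.001, -1.0]]
ft_force: [-0.1, -0.3, 0.3]
finger_gap: 0.0473
grasp_force: 0.0
```

Run:
```python
from h import *
p,d=save('wrist','w2'); s=sense(); print(s['ee_pos'],s['tool_rot'],s['finger_gap'],s['joint_pos'])
f=np.load('pics/w2.npz');W=wrist_world(f)
m=(W[...,2]>.082)&(W[...,2]<.090)&(W[...,0]>.505)&(W[...,0]<.56)&(W[...,1]>-.12)&(W[...,1]<-.06)
Q=W[m];r=cv2.minAreaRect(Q[:,:2].astype(np.float32)*1000);print(len(Q),Q.mean(0),r)
```

```text
[ 0.53449377 -0.0892558   0.12786119] [[-9.84713876e-01  1.74179742e-01 -2.85708846e-05]
 [ 1.74179724e-01  9.84713828e-01  3.16019026e-04]
 [ 8.31782575e-05  3.06211851e-04 -9.99999950e-01]] 0.04675452210022821 [ 0.70600106  0.46536826 -0.7493795   1.87684224  0.38517372  0.94892911
  1.17613238]
814 [ 0.53470097 -0.08955247  0.08624224] ((535.7916259765625, -89.89093780517578), (11.17483139038086, 35.98465347290039), 80.28936767578125)
```

View pics/w2.png

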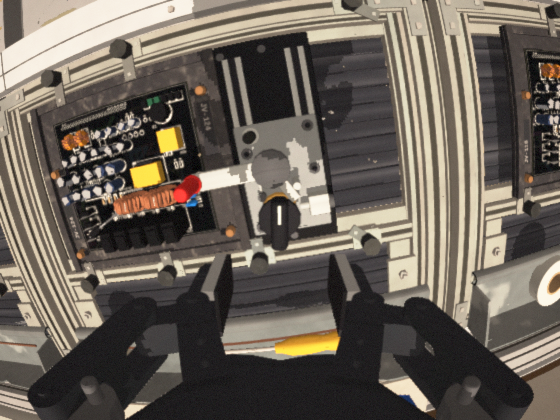

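The fingers straddle the bar, which lies at (280,215) and is aligned with the tool. Next I'll descend to about 72 mm, 4 mm above the disc, and close.

servo_tool:
  increments: [0,0,0.6,0,0,0,-0.1,0,0,0.6,0,0,0,-0.1,0,0,0.65,0,0,0,-0.1,0,0,0,0,0,0,-0.1,0,0,0,0,0,0,1,0,0,0,0,0,0,1,0,0,0,0,0,0,1,0,0,0,0,0,0,1,0,0,0,0,0,0,1,0,0,0,0,0,0,1]
  squeeze: 60

```text
time_s: 5.2
ee_pos: [0.5344, -0.0895, 0.0719]
tool_rot: [[-0.985, 0.173, 0.001], [0.173, 0.985, -0.0], [-0.001, -0.0, -1.0]]
ft_force: [0.1, -0.3, -0.3]
finger_gap: 0.0002
grasp_force: 0.0
```

The fingers shut on nothing, so I'll look before doing anything else.

Run:
```python
from h import *
p,d=save('wrist','w3'); s=sense(); print(s['time_s'],s['ee_pos'],s['finger_gap'],s['grasp_force'],s['ft_force'],s['ft_torque'])
cv2.imwrite('pics/w3c.png',cv2.resize(p[120:380,130:480],None,fx=2.2,fy=2.2,interpolation=cv2.INTER_CUBIC)[:,:,::-1])
f=np.load('pics/w3.npz');W=wrist_world(f)
m=(W[...,2]>.078)&(W[...,2]<.094)&(W[...,0]>.505)&(W[...,0]<.56)&(W[...,1]>-.12)&(W[...,1]<-.06)
Q=W[m];print(len(Q),Q.mean(0) if len(Q) else 0)
```

```text
5.25 [ 0.5343234  -0.08944269  0.07177303] 0.00011748432853969853 0.0 [-0.07162598 -0.45821203 -0.3721291 ] [-0.04102846 -0.0195568   0.02560879]
560 [ 0.52222274 -0.08748782  0.08415453]
```

View pics/w3c.png

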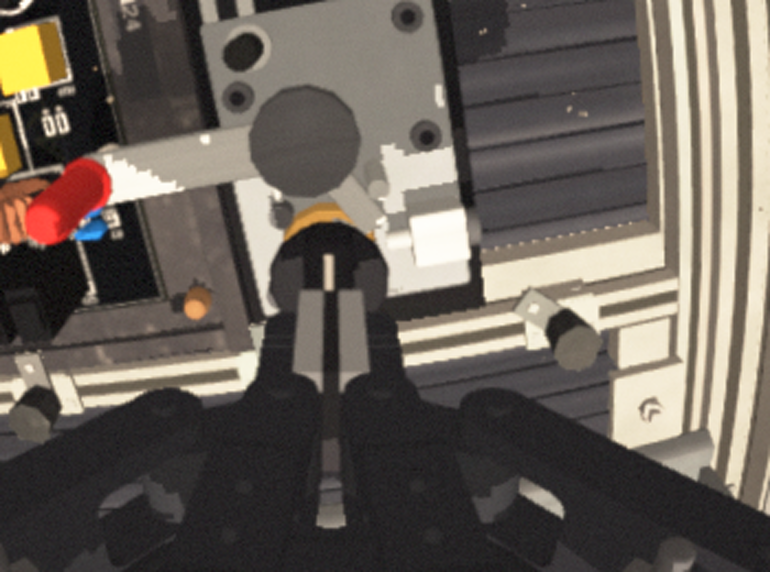

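Run:
```python
from h import *
f=np.load('pics/w3.npz');W=wrist_world(f);p=f['p']
for v in range(232,300,6):
    print(v,[tuple((W[v,u]*1000).round().astype(int)) for u in (260,266,271,276,279,281,284,289,294,298,304)])
s=sense();print(s['joint_efforts'],s['finger_gap'])
```

```text
232 [(np.int64(523), np.int64(-99), np.int64(67)), (np.int64(524), np.int64(-95), np.int64(67)), (np.int64(518), np.int64(-91), np.int64(84)), (np.int64(518), np.int64(-88), np.int64(84)), (np.int64(518), np.int64(-87), np.int64(85)), (np.int64(519), np.int64(-86), np.int64(84)), (np.int64(519), np.int64(-84), np.int64(84)), (np.int64(520), np.int64(-82), np.int64(82)), (np.int64(459), np.int64(-76), np.int64(237)), (np.int64(527), np.int64(-77), np.int64(66)), (np.int64(540), np.int64(-74), np.int64(36))]
238 [(np.int64(527), np.int64(-99), np.int64(67)), (np.int64(527), np.int64(-96), np.int64(67)), (np.int64(521), np.int64(-91), np.int64(85)), (np.int64(521), np.int64(-89), np.int64(85)), (np.int64(521), np.int64(-87), np.int64(85)), (np.int64(521), np.int64(-86), np.int64(85)), (np.int64(521), np.int64(-85), np.int64(86)), (np.int64(523), np.int64(-82), np.int64(83)), (np.int64(530), np.int64(-80), np.int64(67)), (np.int64(530), np.int64(-78), np.int64(67)), (np.int64(531), np.int64(-75), np.int64(66))]
244 [(np.int64(530), np.int64(-100), np.int64(67)), (np.int64(531), np.int64(
[... 4558 characters left out ...]
t64(522), np.int64(-78), np.int64(137))]
298 [(np.int64(519), np.int64(-93), np.int64(142)), (np.int64(521), np.int64(-92), np.int64(140)), (np.int64(521), np.int64(-90), np.int64(140)), (np.int64(526), np.int64(-89), np.int64(133)), (np.int64(526), np.int64(-88), np.int64(132)), (np.int64(527), np.int64(-87), np.int64(132)), (np.int64(526), np.int64(-86), np.int64(133)), (np.int64(522), np.int64(-84), np.int64(140)), (np.int64(522), np.int64(-82), np.int64(140)), (np.int64(522), np.int64(-81), np.int64(141)), (np.int64(521), np.int64(-78), np.int64(143))]
[ 5.61279058e-02 -7.76490784e+01 -1.44295773e+01 -3.27839434e+01
  6.68808119e-03  1.19386966e-02  5.65198847e-03] 0.00011748432853969853
```

In the wrist depth the shut tips end near z≈100 mm, while the reported TCP is at 72 mm. I'll cross-check with the side camera before going lower.

Run:
```python
from h import *
p,d=save('side','s3');f=np.load('pics/s3.npz');K=f['camera_matrix'];R=f['rotation'];e=f['eye']
s=sense();print(s['ee_pos'],s['finger_gap'])
for z in range(60,150,5):
    c=R.T@(np.array([.534,-.075,z/1000])-e);u,v=(K@c)[:2]/c[2];i,j=int(round(v)),int(round(u))
    q=[e+R@(np.linalg.inv(K)@[j+k,i,1.]*d[i,j+k]) for k in (-2,0,2)]
    print(z,(j,i),[tuple((a*1000).round().astype(int).tolist()) for a in q],p[i,j])
for n in ('w2','w3'):
    f=np.load(f'pics/{n}.npz');W=wrist_world(f)
    m=(abs(W[...,0]-.534)<.03)&(abs(W[...,1]+.089)<.05)&(W[...,2]>.09)&(W[...,2]<.25);Q=W[m];print(n,np.percentile(Q[:,2],[0,.5,1,2,5]))
```

```text
[ 0.5343019  -0.08938568  0.0716509 ] 0.00013187870555445122
60 (306, 207) [(542, -83, 56), (535, -77, 60), (529, -80, 59)] [106 106  97]
65 (306, 206) [(542, -76, 64), (535, -77, 64), (529, -81, 62)] [88 88 79]
70 (306, 205) [(542, -78, 66), (535, -75, 68), (529, -77, 68)] [57 59 54]
75 (306, 203) [(543, -85, 70), (537, -89, 68), (530, -84, 72)] [32 33 32]
80 (306, 202) [(543, -86, 73), (537, -89, 72), (530, -88, 73)] [21 17 22]
85 (307, 201) [(540, -90, 75), (533, -85, 78), (527, -86, 78)] [23 22 18]
90 (307, 199) [(540, -86, 84), (534, -88, 84), (527, -83, 87)] [35 32 32]
95 (307, 198) [(540, -84, 89), (534, -92, 86), (527, -91, 86)] [43 43 40]
100 (307, 197) [(540, -89, 91), (534, -95, 88), (534, -173, 46)] [54 53 49]
105 (307, 195) [(541, -93, 95), (534, -87, 99), (527, -83, 102)] [67 64 62]
110 (307, 194) [(540, -78, 107), (533, -71, 111), (528, -88, 103)] [48 49 47]
115 (307, 192) [(540, -74, 117), (533, -72, 118), (527, -84, 113)] [48 48 50]
120 (307, 191) [(540, -80, 117), (534, -78, 118), (527, -78, 119)] [38 40 37]
125 (307, 190) [(540, -78, 122), (534, -77, 123), (528, -82, 121)] [39 41 39]
130 (307, 188) [(540, -74, 131), (534, -82, 128), (527, -77, 130)] [41 46 45]
135 (307, 187) [(541, -82, 130), (534, -83, 131), (528, -88, 129)] [38 37 35]
140 (307, 186) [(540, -68, 141), (532, -57, 148), (526, -62, 146)] [35 37 37]
145 (307, 184) [(539, -59, 153), (532, -48, 159), (527, -66, 151)] [40 36 38]
w2 [0.15299058 0.15839435 0.1611276  0.16526231 0.17586558]
w3 [0.097166   0.10408268 0.10804873 0.11426675 0.13174735]
```

Both wrist frames put the tips about 26 mm behind the reported TCP, and closing on air above the bar agrees with that. I'll open, go 26 mm lower and close again.

servo_tool:
  increments: [0,0,0,0,0,0,-0.1,0,0,0,0,0,0,-0.1,0,0,0,0,0,0,-0.1,0,0,0,0,0,0,-0.1,0,0,0.3,0,0,0,-0.1,0,0,0.3,0,0,0,-0.1,0,0,0.25,0,0,0,-0.1,0,0,0,0,0,0,-0.1,0,0,0,0,0,0,0.3,0,0,0,0,0,0,0.4]

```text
time_s: 6.13
ee_pos: [0.5343, -0.0892, 0.0459]
tool_rot: [[-0.985, 0.173, -0.0], [0.173, 0.985, 0.0], [0.0, 0.0, -1.0]]
ft_force: [-0.3, 0.1, 0.4]
finger_gap: 0.0263
grasp_force: 0.0
```

servo_tool:
  increments: [0,0,0,0,0,0,0.5,0,0,0,0,0,0,0.6,0,0,0,0,0,0,0.7,0,0,0,0,0,0,0.8,0,0,0,0,0,0,1,0,0,0,0,0,0,1,0,0,0,0,0,0,1,0,0,0,0,0,0,1,0,0,0,0,0,0,1,0,0,0,0,0,0,1]

```text
time_s: 6.97
ee_pos: [0.5344, -0.0898, 0.0464]
tool_rot: [[-0.985, 0.173, 0.0], [0.173, 0.985, -0.001], [-0.0, -0.001, -1.0]]
ft_force: [-2.8, -2.2, 7.3]
finger_gap: 0.0107
grasp_force: 58.6
```

Gripped: the gap is 10.7 mm at 59 N. Now I'll turn clockwise.

servo_tool:
  increments: [0,0,0,0,0,0.7,1,0,0,0,0,0,0.7,1,0,0,0,0,0,0.7,1,0,0,0,0,0,0.7,1,0,0,0,0,0,0.7,1,0,0,0,0,0,0.7,1,0,0,0,0,0,0.7,1,0,0,0,0,0,0.7,1,0,0,0,0,0,0.7,1,0,0,0,0,0,0.7,1]

```text
time_s: 7.8
ee_pos: [0.5351, -0.0887, 0.0465]
tool_rot: [[-0.526, 0.851, 0.002], [0.851, 0.526, 0.001], [-0.0, 0.002, -1.0]]
ft_force: [4.3, 4.4, -0.3]
finger_gap: 0.0105
grasp_force: 59.2
```

servo_tool:
  increments: [0,0,0,0,0,0.5,1,0,0,0,0,0,0.5,1,0,0,0,0,0,0.5,1,0,0,0,0,0,0.5,1,0,0,0,0,0,0.5,1,0,0,0,0,0,0.5,1,0,0,0,0,0,0.4,1,0,0,0,0,0,0,1,0,0,0,0,0,0,1,0,0,0,0,0,0,1]

```text
time_s: 8.63
ee_pos: [0.5357, -0.0885, 0.0465]
tool_rot: [[-0.15, 0.989, 0.003], [0.989, 0.15, 0.001], [0.0, 0.003, -1.0]]
ft_force: [8.3, 3.7, -4.4]
finger_gap: 0.0103
grasp_force: 59.2
```

Run:
```python
from h import *
s=sense(); print(s['ee_pos'],np.arctan2(s['tool_rot'][1][0],s['tool_rot'][0][0]),s['ft_force'],s['ft_torque'],s['joint_pos'])
```

```text
[ 0.53572609 -0.08849657  0.04651348] 1.721445989983223 [ 8.26142059  3.68210845 -4.44279292] [ 0.69751964 -1.65408552  0.58707978] [ 0.41396935  0.51400302 -0.38123692  1.93315271  0.27299408  0.74145237
  0.02571593]
```

The knob is at its stop: yaw turned 1.25 rad, with 0.59 N·m of reaction. I'll release it, lift and move over the post.

servo_tool:
  increments: [0,0,0,0,0,0,0.2,0,0,0,0,0,0,0.2,0,0,0,0,0,0,0.2,0,0,-0.7,0,0,0,0.2,0,0,-0.7,0,0,0,0.2,0,0,-0.7,0,0,0,0.2,0,0,0,0,0,0.6,0.2,0,0,0,0,0,0.6,0.2,-0.97,-0.6,0,0,0,0,0.2,-0.97,-0.6,0,0,0,0,0.2]

```text
time_s: 9.47
ee_pos: [0.4985, -0.147, 0.1091]
tool_rot: [[-0.008, 1.0, 0.0], [1.0, 0.008, 0.0], [0.0, 0.0, -1.0]]
ft_force: [-0.2, -1.8, -0.2]
finger_gap: 0.0339
grasp_force: 0.0
```

Run:
```python
from h import *
p,d=save('wrist','w4'); s=sense(); print(s['time_s'],s['ee_pos'],np.arctan2(s['tool_rot'][1][0],s['tool_rot'][0][0]),s['finger_gap'],s['ft_force'])
f=np.load('pics/w4.npz');W=wrist_world(f)
def sel(z0,z1,x0,x1,y0,y1): 
    m=(W[...,2]>z0)&(W[...,2]<z1)&(W[...,0]>x0)&(W[...,0]<x1)&(W[...,1]>y0)&(W[...,1]<y1);return W[m]
for n,Q in (('bar',sel(.080,.092,.505,.56,-.125,-.06)),('post',sel(.088,.098,.48,.52,-.17,-.13)),('fing',sel(.11,.16,.44,.56,-.2,-.1))):
    if len(Q)<5: print(n,len(Q));continue
    c=np.cov(Q[:,:2].T);w,v=np.linalg.eigh(c);print(n,len(Q),Q.mean(0).round(4),Q.min(0).round(3),Q.max(0).round(3),v[:,1].round(3))
```

```text
9.5167 [ 0.49441769 -0.15441433  0.10863481] 1.571229487325141 0.034216021586824984 [ -1.33815043 -10.97470328  -1.13298016]
bar 1164 [ 0.5306 -0.0969  0.0842] [ 0.523 -0.115  0.08 ] [ 0.54  -0.079  0.087] [-0.173  0.985]
post 239 [ 0.4951 -0.1561  0.0913] [ 0.49  -0.162  0.088] [ 0.5   -0.152  0.094] [-0.956  0.293]
fing 1966 [ 0.4934 -0.1475  0.1486] [ 0.463 -0.165  0.132] [ 0.524 -0.142  0.16 ] [-1.  0.]
```

View pics/w4.png

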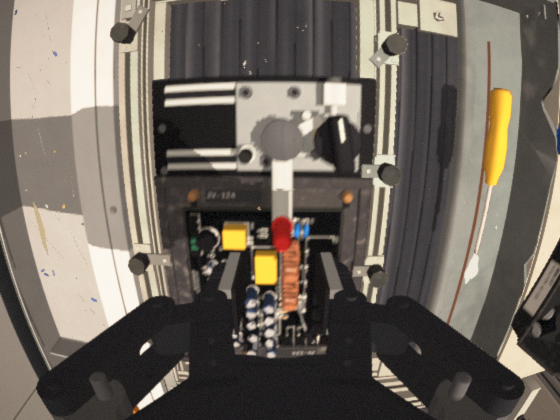

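The bar now lies 1.40 rad clockwise, so the knob is open. The post is at (283,232). The frame was taken while the tool was still settling, so I'll let it settle and check the pose.

servo_tool:
  increments: [0,0,0,0,0,0,0.2,0,0,0,0,0,0,0.2,0,0,0,0,0,0,0.2,0,0,0,0,0,0,0.2,0,0,0,0,0,0,0.2,0,0,0,0,0,0,0.2,0,0,0,0,0,0,0.2,0,0,0,0,0,0,0.2,0,0,0,0,0,0,0.2,0,0,0,0,0,0,0.2]

```text
time_s: 10.35
ee_pos: [0.4986, -0.1477, 0.109]
tool_rot: [[-0.005, 1.0, -0.0], [1.0, 0.005, 0.0], [0.0, -0.0, -1.0]]
ft_force: [0.2, 0.4, 0.6]
finger_gap: 0.0341
grasp_force: 0.0
```

Run:
```python
from h import *
p,d=save('wrist','w5'); s=sense(); print(s['time_s'],s['ee_pos'],s['finger_gap'],s['ft_force'])
f=np.load('pics/w5.npz');W=wrist_world(f)
def sel(z0,z1,x0,x1,y0,y1): 
    m=(W[...,2]>z0)&(W[...,2]<z1)&(W[...,0]>x0)&(W[...,0]<x1)&(W[...,1]>y0)&(W[...,1]<y1);return W[m]
for n,Q in (('bar',sel(.080,.092,.505,.56,-.125,-.06)),('post',sel(.088,.098,.48,.52,-.17,-.13)),('fing',sel(.11,.17,.44,.56,-.2,-.1))):
    c=np.cov(Q[:,:2].T);w,v=np.linalg.eigh(c);print(n,len(Q),Q.mean(0).round(4),Q.min(0).round(3),Q.max(0).round(3),v[:,1].round(3))
```

```text
10.4 [ 0.49852879 -0.14771176  0.10895368] 0.034298783698111866 [0.94717221 0.6417389  0.32953335]
bar 1175 [ 0.5343 -0.0893  0.085 ] [ 0.527 -0.108  0.08 ] [ 0.543 -0.071  0.087] [-0.174  0.985]
post 249 [ 0.4992 -0.1486  0.0916] [ 0.494 -0.154  0.088] [ 0.504 -0.144  0.094] [-0.943 -0.334]
fing 3038 [ 0.4974 -0.1411  0.1549] [ 0.467 -0.159  0.132] [ 0.528 -0.135  0.17 ] [-1.    -0.005]
```

Well centred, so I'll descend 63 mm and close on the post.

servo_tool:
  increments: [0,0,0.7,0,0,0,0.2,0,0.02,0.7,0,0,0,0.2,0,0,0.4,0,0,0,0.2,0,0,0.3,0,0,0,0.2,0,0,0,0,0,0,0.5,0,0,0,0,0,0,0.7,0,0,0,0,0,0,0.9,0,0,0,0,0,0,1,0,0,0,0,0,0,1,0,0,0,0,0,0,1]

```text
time_s: 11.23
ee_pos: [0.4997, -0.1477, 0.0465]
tool_rot: [[-0.005, 1.0, 0.001], [1.0, 0.005, -0.0], [-0.0, 0.001, -1.0]]
ft_force: [5.1, 2.0, -4.2]
finger_gap: 0.0094
grasp_force: 59.0
```

Gripped at a 9.4 mm gap and 59 N. I'll swing along the arc of radius about 58.5 mm, turning clockwise with the arm.

servo_tool:
  increments: [0.0035,-0.117,0,0,0,0.5,1,0.0035,-0.117,0,0,0,0.5,1,0.0035,-0.117,0,0,0,0.5,1,0.0035,-0.117,0,0,0,0.5,1,0.0035,-0.117,0,0,0,0.5,1,0.0035,-0.117,0,0,0,0.5,1,0.0035,-0.117,0,0,0,0.5,1,0.0035,-0.117,0,0,0,0.5,1,0.0035,-0.117,0,0,0,0.5,1,0,0,0,0,0,0,1]

```text
time_s: 12.07
ee_pos: [0.4699, -0.1391, 0.0466]
tool_rot: [[0.513, 0.858, 0.002], [0.858, -0.513, -0.0], [0.001, 0.002, -1.0]]
ft_force: [9.3, 2.7, -9.3]
finger_gap: 0.0093
grasp_force: 58.5
```

servo_tool:
  increments: [0.0035,-0.117,0,0,0,0.5,1,0.0035,-0.117,0,0,0,0.5,1,0.003,-0.1,0,0,0,0.4,1,0,-0.06,0,0,0,0.2,1,0,0,0,0,0,0,1,0,0,0,0,0,0,1,0,0,0,0,0,0,1,0,0,0,0,0,0,1,0,0,0,0,0,0,1,0,0,0,0,0,0,1]

```text
time_s: 12.9
ee_pos: [0.4623, -0.1333, 0.0468]
tool_rot: [[0.665, 0.747, 0.006], [0.747, -0.665, -0.001], [0.003, 0.005, -1.0]]
ft_force: [19.5, -4.6, -18.5]
finger_gap: 0.0095
grasp_force: 58.8
```

Run:
```python
from h import *
p,d=save('wrist','w6'); s=sense(); print(s['time_s'],s['ee_pos'],np.arctan2(s['tool_rot'][1][0],s['tool_rot'][0][0]),s['finger_gap'],s['grasp_force'],s['ft_force'],s['ft_torque'])
e=s['ee_pos'];print(np.arctan2(.499-e[0],-.0892-e[1]))
f=np.load('pics/w6.npz');W=wrist_world(f)
m=(W[...,2]>.056)&(W[...,2]<.0615)&(np.hypot(W[...,0]-.499,W[...,1]+.0892)>.018)&(np.hypot(W[...,0]-.499,W[...,1]+.0892)<.05)&(W[...,1]<-.1)
Q=W[m];c=np.cov(Q[:,:2].T);w,v=np.linalg.eigh(c);print(len(Q),Q.mean(0),v[:,1],np.arctan2(abs(v[0,1]),abs(v[1,1])))
```

```text
12.95 [ 0.46225633 -0.13326394  0.04676935] 0.8439086960559732 0.009495242394025664 58.80746115083639 [ 19.47991371  -4.64355227 -18.35639571] [-0.90695783 -4.13522065  0.1275732 ]
0.695055881743566
1802 [ 0.47703719 -0.11343881  0.05866146] [0.58139377 0.81362232] 0.6204406880842912
```

View pics/w6.png

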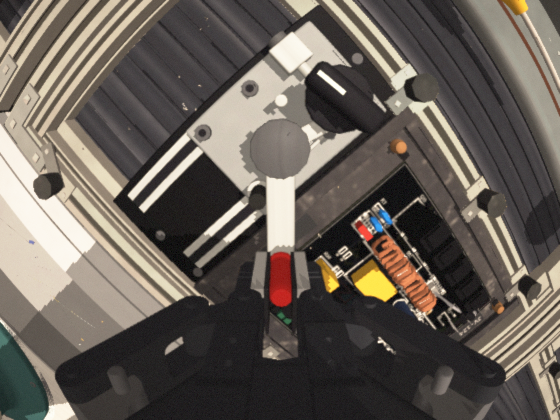

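The arm lies against the stop peg at (257,195), with the post between the pads. The 20 N reaction against a 7.5 N spring confirms the stop. One last check of the angle with the peg excluded, then I'll hand in if it holds.

Run:
```python
from h import *
f=np.load('pics/w6.npz');W=wrist_world(f);r=np.hypot(W[...,0]-.499,W[...,1]+.0892)
m=(W[...,2]>.056)&(W[...,2]<.0615)&(r>.018)&(r<.05)&(W[...,1]<-.1)&(np.hypot(W[...,0]-.474,W[...,1]+.1015)>.0075)
Q=W[m][:,:2]-[.499,-.0892];Q=Q[np.hypot(*Q.T)>.03];a=np.arctan2(-Q[:,0],-Q[:,1]);print('swing',len(a),np.median(a),(a.min()+a.max())/2)
m=(W[...,2]>.080)&(W[...,2]<.092)&(W[...,0]>.505)&(W[...,0]<.56)&(W[...,1]>-.125)&(W[...,1]<-.06)
Q=W[m];v=np.linalg.eigh(np.cov(Q[:,:2].T))[1][:,1];lock=np.arctan2(abs(v[1]),abs(v[0]));print('lock',lock)
if np.median(a)>.68 and lock>1.2: print(sign_off())
```

```text
swing 974 0.7072333992417 0.7013258982567957
lock 1.3948545747704226
the job is handed in; nothing more can be done
None
```

The job is handed in, with no verdict returned: the lock knob is at its open stop (about 1.39 rad), and the fingers hold the arm by its red post against its stop (about 0.71 rad); I did not re-measure the boards or the items in the tray at the end.

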